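# Crease the last fold of a gift-tray blank in the clamp jig

### The arm

A 6-joint arm with a two-finger parallel gripper is mounted at the origin on a cart in front of the work surface, level with it; the furniture and walls round the work are solid. World frame = base frame: x ahead of the robot, y to its left, z up, the work surface at z = 0. Lengths are in m, angles in rad, forces in N, time in s.
With the tool pointing down it reaches from about 0.3 to 0.775 m from the base axis. Payload 14.6 kg.
Tool frame: the origin (TCP) lies midway between the tips of the shut fingers; the grasp point (between the pads) lies 19 mm behind it (ctrl.pinch_z is the z of the grasp point in the tool frame, in m); z points along the fingers, y is the line along which they close (so a half turn about z gives the same grasp; the last joint's range is limited). The gripper opens to 94 mm and grips with 3 to 60 N. Pads are 16 mm wide; open, the fingers measure 119 mm over their backs; the gripper's body (75 mm by 177 mm) begins 78 mm behind the grasp point.
Start: joints at [-1.29, 0.3, 1.521, -0, 1.321, -0.067], TCP at [0.187, -0.517, 0.205] pointing down, gripper open.
Joint ranges: [-3.03, 3.03], [-0.79, 2.21], [0.23, 2.52], [-1.04, 4.18], [0, 3.07], [-2.55, 2.55]. Speed limits (rad/s): [2.22, 2.22, 2.57, 3.14, 3.14, 3.14].

### API

Orientations are given as [roll, pitch, yaw] about the fixed x, y, z axes, in that order (R = Rz(yaw) Ry(pitch) Rx(roll)).
In Python, from station import ctrl, camera, ticket gives the robot as it stands. The module is installed in compiled form; this text tells all that it offers.
- The arm moves only by the shell command python3 -m inch 'ROWS' [FORCE]. ROWS is text: rows parted by semicolons, each of 7 numbers parted by spaces: the opening, from -1 (shut) to 1 (fully open), then the shift along the tool's x, y, z in units of 0.03 m (1.0 is 0.03 m), then the turn, a rotation vector about the tool's x, y, z in units of 10 degrees (1.0 is 10 degrees). In form: grip dx dy dz rx ry rz; .... A call has 1 to 10 rows; each row shifts and turns the commanded pose from where the row before left it, along the tool's axes as they then stand; what a row does not reach is not made up. A row lasts 1/8 s, in which the tool goes at most 62.5 mm and 10.7 degrees, less where a joint would pass 70% of its speed; a pose out of reach is approached as far as the arm can. A call with a number of a shift or a turn outside -1 to 1 is refused whole. A call with a gripper value outside its range is refused whole. The fingers move at their own pace and stop on an object; FORCE is the grip in N (left out, the last holds). Time passes only in rows, so rows that do not move let the fingers close. It gives the time, the measured TCP pose, the force, the opening and the grip force at its end, in the units of the state.
- ctrl.get_obs(): the state, without advancing time (a new reading comes with each control period).
- camera(name): name is "side" or "top"; returns a dict with "img" (420x560x3 uint8, blue, green, red), "range_z" (420x560 float32, m along the optical axis (not along the pixel's ray), 0 where there is no reading), "intrinsics" (3x3 intrinsics, pixels), "k1" (the pictures are not rectified: a ray, as slopes to the right and down, at radius r is drawn at 1 + k1 r^2 times it, then the intrinsics apply), "view" (4x4, takes a point from world to camera coordinates). Camera axes: x right, y down, z forward; pixel columns grow to the right and rows downward; lengths in m; the calibration is good to about 2 mm. A picture is of the moment at which its call begins.
- ticket.hand_in(): hands the job in; it is judged then, once.
The state is a dict: "time_s": time; "qpos": joint angles; "joint_vel": joint speeds; "tau": joint torques, N m; "ee_pos": TCP position; "eef_rot": TCP orientation; "force": force on the tool from outside, world axes, zero at the start; "moment": the same for the moment, N m; "grip_width": finger opening in m; "grip_force": force on a finger pad.
Only numpy, scipy, OpenCV 4.12 (cv2) and the standard library are available. Lean on these libraries where they do the work, as an engineer would, in place of code of your own. Each camera call takes 0.05 s, during which the arm holds its last target. There are 200 camera calls.

### The job

Tip the jig's hinged, slotted clamp plate down flat onto the tray blank, then lift the creaser up off its hook. Set its sprung point on the card at the left end of the plate's slot and draw it slowly (about 3 cm a second, never over 8) to the right end, pressed lightly on the card all the way so that the spring gives but is not forced. Hang the creaser back upright in its hook and let go; leave the plate shut, the blank where it lay between its stops, and the other things on the table undisturbed.

Things in the scene. Friction and masses are not known exactly. Their poses are not given: they have to be found in the camera images.
- jig: creasing jig on the table: plywood bed 235 mm (its x) by 300 mm (its y), top at 12 mm, a 3 mm steel stop strip along the far edge and a thin stop at each side; a white card blank lies on it, card top 15 mm above the table. Origin at table level, 7.5 mm nearer the robot than the bed's centre; x points from the robot side to the hinge side, y left along the slot, z up
- clamp (a joint): jig's hinged clamp plate, 280 mm along y, 90 mm from pin to edge, 5 mm thick; slot 162 x 12 mm along y, 55 mm from the pin; low black rib at the free edge. In rad: 0 = shut on the card (plate top 20 mm above the table, rib 26 mm), 1.57 upright, to 2.1 leaning back from the robot, where it stays; past upright it sinks shut, damped. Under 5 N turns it
- clamp_hinge (a point): middle of the hinge pin at the far edge of the jig, 17.5 mm above the table; x, y, z as the jig's (the pin lies along y)
- clamp_edge (a point): middle of the clamp plate's free edge, 90 mm from the hinge pin (it moves with the plate)
- slot_left (a point): left end of the fold line to be creased, on the top face of the card (15 mm above the table); the slot goes on 6 mm beyond it
- slot_middle (a point): middle of the fold line, on the top face of the card, under the middle of the shut plate's slot
- slot_right (a point): right end of the fold line, on the top face of the card; the slot goes on 6 mm beyond it
- blank: flat card tray blank on the jig: white, 170 x 210 mm, 3 mm thick, with notched corners (110 x 150 mm panel, 30 mm flaps), loose between the stops; origin at the centre of its underside. Three folds show as grey lines; the fourth, nearest the hinge, is still to be creased
- creaser: hand creaser hanging upright in the hook, about 0.125 kg: round wooden handle 20 mm thick from 90 to 154 mm above the tip (grip it from above), a collar 34 mm across, 5 mm thick, underside 85 mm above the tip, a steel barrel 14 mm thick below it (85 to 45 mm, tapering to 9 mm at 30 mm) and a sprung ball-ended point 6 mm thick; origin at the tip with the point fully out, z up
- collar (a point): centre of the underside of the creaser's collar, which rests on the hook's prongs
- tip (a point): very tip of the creaser's sprung point; moves up into the barrel as the point is pressed in
- point (a joint): how far the creaser's sprung point is pressed in, m: 0 = fully out, 0.010 = stop; it takes about 1.4 N to start and 5.9 N at the stop
- hook (a point): where the centre of the collar's underside hangs: midway between the two prongs of the hook, level with their tops, 135 mm above the table; the collar may lie a few mm either way along the prongs
- masking_tape: roll of masking tape lying flat, 98 mm across, 25 mm high; origin at the centre of its underside; bystander
- ribbon_0: reel of red ribbon lying flat, 80 mm across, 27 mm high; origin at the centre of its underside; bystander
- ribbon_1: reel of gold ribbon lying flat, 74 mm across, 19 mm high; origin at the centre of its underside; bystander
- marker: felt marker lying on the table, 135 mm along its y, 17 mm thick; origin at the centre of its underside; bystander
- nut_jar: closed glass jar of nuts, 91 mm across, 181 mm high; origin at the centre of its underside; bystander
- sweets_jar: closed glass jar of coloured sweets, 92 mm across, 171 mm high; origin at the centre of its underside; bystander
- hook_stand: steel stand with a forked hook, fixed: base 105 (x) x 85 (y) x 10 mm, a flat post 23 to 35 mm behind the origin (+x), 135 mm high; from it two prongs 5 mm thick, 18 mm clear apart, run in the stand's -x, tops 135 mm above the table, and end 32 mm in front of the origin in tips turned up 12 mm; origin at table level under the hook
Things that resemble listed ones, but are neither listed nor needed, are in the scene too. What is shaped like the creaser but red is not meant.

How it is judged:
By the outcome, as a careful person would: the job done as asked, in the order asked, and still so for the second after the job is handed in, with the robot touching nothing.
It also fails if it takes over 69 s, if anything falls off the work surface, if the arm or the gripper's body presses on something with over 40 N, if the wrist force passes 120 N, or if a joint passes its speed limit or range.

## Working session

There is one attempt and no reset: what is moved stays moved. The work goes in short steps, Python scripts to look and compute and a shell command to move; the robot and the scene stay as the last step left them, time stands still between calls to the robot, and variables do not carry over. Pictures are saved under pics/ and viewed, at most 12 in all, crops included, and the job is handed in when it is done.

```bash
mkdir -p pics; cat > h.py <<'E'
import numpy as np, cv2
from station import ctrl, camera
def grab(n):
    c=camera(n); np.savez('last_'+n+'.npz',**c); return c
def load(n): return dict(np.load('last_'+n+'.npz'))
def cloud(c):
    K=c['intrinsics']; h,w=c['range_z'].shape
    u,v=np.meshgrid(np.arange(w),np.arange(h))
    p=cv2.undistortPoints(np.stack([u,v],-1).reshape(-1,1,2).astype(np.float64),K,np.array([float(c['k1']),0,0,0])).reshape(h,w,2)
    z=c['range_z']; P=np.stack([p[...,0]*z,p[...,1]*z,z],-1)
    V=np.linalg.inv(c['view']); W=P@V[:3,:3].T+V[:3,3]; W[z==0]=np.nan
    return W
E
python3 - <<'E'
from h import *
for n in('top','side'):
    c=grab(n); cv2.imwrite(f'pics/{n}0.png',c['img'])
    print(n,c['view'].round(3).tolist(),c['intrinsics'].tolist(),c['k1'])
print(ctrl.get_obs(),ctrl.pinch_z)
E
```

```text
top [[0.013, -1.0, -0.01, 0.009], [-0.995, -0.012, -0.099, 0.594], [0.099, 0.011, -0.995, 1.694], [0.0, 0.0, 0.0, 1.0]] [[525.5833253991715, 0.0, 280.2902428670599], [0.0, 525.5833253991715, 203.42260098829271], [0.0, 0.0, 1.0]] -0.12043813804538203
side [[-1.0, -0.019, 0.003, 0.599], [-0.014, 0.644, -0.765, 0.092], [0.012, -0.764, -0.645, 1.23], [0.0, 0.0, 0.0, 1.0]] [[454.85520643373155, 0.0, 276.2166093082162], [0.0, 454.85520643373155, 211.39451027388165], [0.0, 0.0, 1.0]] -0.14275467241498366
{'time_s': 0.1, 'qpos': array([-1.28955195e+00,  3.00458034e-01,  1.52152816e+00,  1.90591167e-05,
        1.32067231e+00, -6.66060877e-02]), 'joint_vel': array([ 0.00095251, -0.00155853, -0.00024234, -0.00041014,  0.0017124 ,
       -0.00220301]), 'tau': array([ 1.41501573e-04, -5.32649410e+01, -3.53284085e+01,  7.09344330e-02,
        2.35522381e-02, -6.52036351e-05]), 'ee_pos': array([ 0.18741681, -0.51683538,  0.20491588]), 'eef_rot': array([-3.14053039e+00, -8.93598692e-05,  3.47845694e-01]), 'force': array([-0.33371887,  0.29394846, -0.03016223]), 'moment': array([ 0.01391608, -0.01782472, -0.01567829]), 'grip_force': 0.0, 'grip_width': 0.09398268193182678} -0.0188
```

View pics/top0.png

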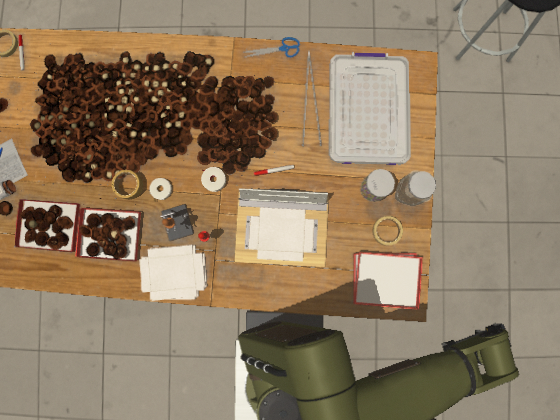

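View pics/side0.png

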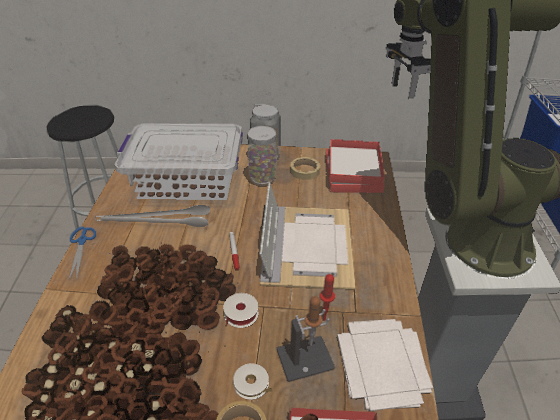

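The top picture shows the jig at about (282,230) with its plate leaning back, the hook stand at (180,222) and the red lookalike at (204,236). In the side picture the creaser's brown handle is at (316,310). Next I'll measure these more closely.

```bash
cat > m.py <<'E'
from h import *
t=load('top'); s=load('side')
a=cv2.resize(t['img'][165:305,130:345],None,fx=3.7,fy=3.7,interpolation=cv2.INTER_CUBIC)
b=cv2.resize(s['img'][180:390,240:400],None,fx=2.8,fy=2.8,interpolation=cv2.INTER_CUBIC)
cv2.imwrite('pics/ct.png',a); cv2.imwrite('pics/cs.png',b)
T=cloud(t);S=cloud(s)
for nm,W,bx in(('top',T,(196,275,225,340)),('side',S,(180,300,240,360))):
    r0,r1,c0,c1=bx; P=W[r0:r1,c0:c1].reshape(-1,3); I=(t if nm=='top' else s)['img'][r0:r1,c0:c1].reshape(-1,3).astype(int)
    ok=(P[:,2]>.008)&(P[:,2]<.0165)&(P[:,1]<.2)&(P[:,1]>-.3)&(P[:,0]>.3)&(P[:,0]<.62)
    Q=P[ok].astype(np.float32); print(nm,'jig bed',cv2.minAreaRect(Q[:,:2]),np.median(Q[:,2]))
    wh=(I.min(1)>150)&ok; 
    w=P[wh].astype(np.float32); print(' white',cv2.minAreaRect(w[:,:2]) if len(w)>9 else 0,np.median(w,0))
    hi=(P[:,2]>.03)&(P[:,0]>.45)&(P[:,1]<.13)&(P[:,1]>-.25); q=P[hi]
    print(' plate',q.min(0),q.max(0),len(q)); 
    for z in(.04,.06,.08,.095):
        k=abs(q[:,2]-z)<.006; print('  z',z,np.median(q[k],0),np.polyfit(q[k][:,1],q[k][:,0],1) if k.sum()>9 else '')
for nm,W,I in(('top',T,t['img']),('side',S,s['img'])):
    ok=(W[...,0]>.35)&(W[...,0]<.6)&(W[...,1]>.14)&(W[...,1]<.42)&(W[...,2]>.006)
    for lo,hi in((.006,.02),(.125,.14),(.14,.18),(.18,.23)):
        k=ok&(W[...,2]>lo)&(W[...,2]<hi); P=W[k]; print(nm,lo,hi,len(P),cv2.minAreaRect(P[:,:2].astype(np.float32)) if len(P)>4 else P)
    k=ok&(W[...,2]>.12); 
    hsv=cv2.cvtColor(I,cv2.COLOR_BGR2HSV); red=((hsv[...,0]<4)|(hsv[...,0]>175))&(hsv[...,1]>170)
    print(' nonred tall'); P=W[k&~red]; P=P[P[:,2].argsort()]; print(P[::max(1,len(P)//25)].round(3).tolist())
    P=W[ok&red]; print(' red',P[::max(1,len(P)//12)].round(3).tolist())
E
python3 m.py
```

```text
Traceback (most recent call last):
  File "m.py", line 10, in <module>
    Q=P[ok].astype(np.float32); print(nm,'jig bed',cv2.minAreaRect(Q[:,:2]),np.median(Q[:,2]))
                                                   ~~~~~~~~~~~~~~~^^^^^^^^^
cv2.error: OpenCV(4.12.0) /io/opencv/modules/imgproc/src/convhull.cpp:143: error: (-215:Assertion failed) total >= 0 && (depth == CV_32F || depth == CV_32S) in function 'convexHull'
```

View pics/ct.png

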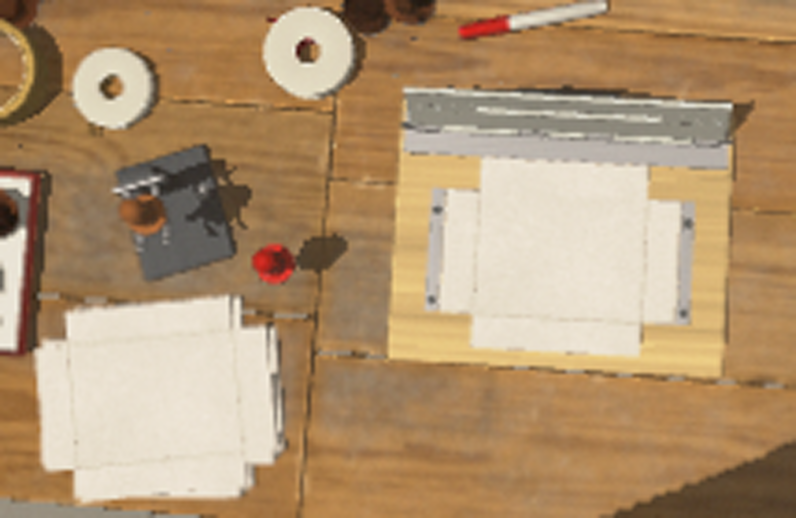

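View pics/cs.png

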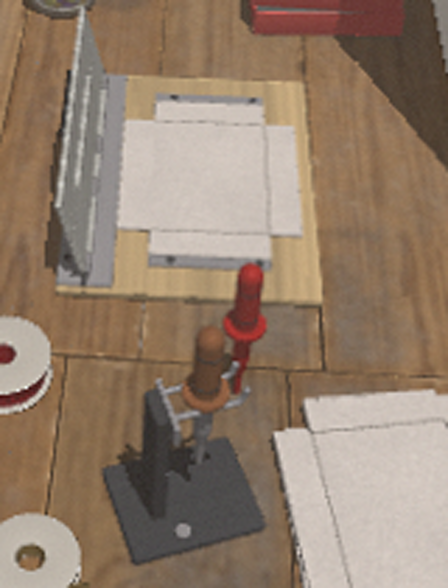

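The crops show the creaser's brown handle at (145,212) in the top crop, over a base turned about 20°. The plate is leaning back and the red lookalike stands at (272,262). My position bounds were wrong, so I'll check the actual ranges.

```bash
python3 - <<'E'
from h import *
t=load('top');s=load('side');T=cloud(t);S=cloud(s)
for r,c in((268,240),(264,326),(195,240),(230,282),(222,178),(222,169),(236,204)): print('top',r,c,T[r,c].round(3))
for r,c in((290,260),(280,350),(245,310),(330,300),(310,315),(290,328),(220,268)): print('side',r,c,S[r,c].round(3))
E
```

```text
top 268 240 [ 0.381  0.148 -0.003]
top 264 326 [ 0.398 -0.137 -0.003]
top 195 240 [0.618 0.148 0.047]
top 230 282 [0.508 0.01  0.014]
top 222 178 [0.53  0.356 0.013]
top 222 169 [0.519 0.349 0.177]
top 236 204 [0.48  0.247 0.143]
side 290 260 [0.636 0.17  0.001]
side 280 350 [0.415 0.147 0.016]
side 245 310 [0.509 0.026 0.016]
side 330 300 [0.547 0.38  0.135]
side 310 315 [0.521 0.368 0.182]
side 290 328 [0.485 0.265 0.117]
side 220 268 [0.621 0.01  0.089]
```

```bash
sed -i 's/cv2.minAreaRect(\(Q\|w\)\[:,:2\])/cv2.minAreaRect(np.ascontiguousarray(\1[:,:2]))/; s/cv2.minAreaRect(w\[:,:2\])/cv2.minAreaRect(np.ascontiguousarray(w[:,:2]))/; s/P\[:,:2\].astype(np.float32)/np.ascontiguousarray(P[:,:2],dtype=np.float32)/; s/<.62)/<.66)/; s/W\[...,1\]<.42/W[...,1]<.44/' m.py; python3 m.py
```

```text
top jig bed ((0.492261677980423, 0.007498890161514282), (0.2575687766075134, 0.3700747489929199), 0.7701417803764343) 0.012855688
 white ((0.5067960023880005, 0.01377558708190918), (0.28917524218559265, 0.19485950469970703), 87.45866394042969) [0.50820065 0.0129192  0.01341163]
 plate [ 0.60002005 -0.13184006  0.03000942] [0.6162458  0.12954479 0.09240161] 365
  z 0.04 [ 0.60762274 -0.00493014  0.04014369] [0.03819904 0.60776653]
  z 0.06 [ 0.61198095 -0.03387924  0.05963589] [0.03311639 0.61276743]
  z 0.08 [ 0.61382552 -0.10193315  0.08126183] [0.00795042 0.61387482]
  z 0.095 [ 0.6133233  -0.11394618  0.0911048 ] 
side jig bed ((0.4929087162017822, -0.05100733041763306), (0.3087930381298065, 0.4489898085594177), 3.063048839569092) 0.014401804
 white ((0.49744901061058044, 0.012209080159664154), (0.21427209675312042, 0.17287319898605347), 87.64620971679688) [0.49847075 0.02274625 0.01529017]
 plate [ 0.60214501 -0.24314399  0.0300678 ] [0.64195303 0.12972233 0.10957007] 800
  z 0.04 [0.60952051 0.01727713 0.03937142] [0.04208988 0.60880107]
  z 0.06 [0.61536242 0.0203942  0.0611047
[... 2332 characters left out ...]
59, 0.138], [0.524, 0.369, 0.139], [0.532, 0.372, 0.14], [0.481, 0.266, 0.141], [0.536, 0.354, 0.142], [0.513, 0.369, 0.143], [0.521, 0.368, 0.145], [0.481, 0.263, 0.147], [0.477, 0.258, 0.151], [0.527, 0.366, 0.155], [0.524, 0.367, 0.162], [0.515, 0.364, 0.171], [0.528, 0.366, 0.179], [0.532, 0.363, 0.188], [0.522, 0.367, 0.196], [0.524, 0.364, 0.201], [0.521, 0.362, 0.204]]
 red [[0.49, 0.256, 0.154], [0.49, 0.257, 0.153], [0.479, 0.255, 0.15], [0.488, 0.262, 0.152], [0.486, 0.263, 0.151], [0.498, 0.257, 0.095], [0.472, 0.256, 0.09], [0.47, 0.261, 0.093], [0.472, 0.264, 0.093], [0.488, 0.267, 0.093], [0.496, 0.27, 0.093], [0.486, 0.269, 0.093], [0.474, 0.265, 0.088], [0.484, 0.271, 0.091]]
```

```bash
python3 -m inch '-1 0 0 -1 0 0 1; -1 0 0 -1 0 0 1; -1 .88 -.96 0 0 0 0; -1 .88 -.96 0 0 0 0; -1 .88 -.96 0 0 0 0; -1 .88 -.96 0 0 0 0; -1 .88 -.96 0 0 0 0; -1 .88 -.96 0 0 0 0; -1 .88 -.96 0 0 0 0; -1 .88 -.96 0 0 0 0' 20; python3 -m inch '-1 .88 -.96 0 0 0 0; -1 .88 -.96 0 0 0 0; -1 .88 -.96 0 0 0 0; -1 .88 -.96 0 0 0 0; -1 .88 -.96 0 0 0 0; -1 .88 -.96 0 0 0 0; -1 .88 -.96 0 0 0 0; -1 .88 -.96 0 0 0 0; -1 .88 -.96 0 0 0 0; -1 .88 -.96 0 0 0 0'
```

```text
time_s: 1.35
ee_pos: [0.3996, -0.2858, 0.2652]
eef_rot: [-3.141, 0.0, -0.001]
force: [0.4, 0.5, -0.3]
grip_width: 0.0009
grip_force: 0.0
time_s: 2.6
ee_pos: [0.664, 0.0018, 0.265]
eef_rot: [3.142, 0.001, -0.001]
force: [-0.6, -0.6, 0.5]
grip_width: 0.0007
grip_force: 0.0
```

```bash
python3 -m inch '-1 0 0 1 0 0 0; -1 0 0 1 0 0 0; -1 0 0 1 0 0 0; -1 0 0 1 0 0 0; -1 0 0 1 0 0 0; -1 0 0 1 0 0 0; -1 0 0 .1 0 0 0; -1 -.4 0 0 0 0 0; -1 -.4 0 0 0 0 0; -1 -.4 0 0 0 0 0'; python3 -m inch '-1 -.35 0 0 0 0 0; -1 -.35 0 0 0 0 0; -1 -.35 0 0 0 0 0; -1 -.35 0 0 0 0 0'; python3 - <<'E'
from h import *
c=grab('side');cv2.imwrite('pics/s1.png',c['img'][150:330,200:400])
E
```

```text
time_s: 3.85
ee_pos: [0.6286, 0.0007, 0.0848]
eef_rot: [3.141, -0.005, -0.001]
force: [4.2, 0.1, 3.2]
grip_width: 0.0005
grip_force: 2.2
time_s: 4.35
ee_pos: [0.5844, 0.0008, 0.0821]
eef_rot: [3.141, 0.001, -0.001]
force: [2.7, 0.8, -1.8]
grip_width: 0.0006
grip_force: 1.6
```

View pics/s1.png

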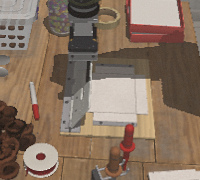

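```bash
python3 -m inch '-1 -.2 0 -.3 0 0 0; -1 0 0 -1 0 0 0; -1 0 0 -1 0 0 0; -1 0 0 -1 0 0 0; -1 0 0 -1 0 0 0; -1 0 0 -1 0 0 0; -1 -.2 -.9 -.5 0 0 0; -1 -.2 -1 0 0 0 0; 1 -.2 -1 0 0 0 0; 1 -.2 -1 0 0 0 0'; python3 -m inch '1 -.2 -1 0 0 0 0; 1 -.2 -1 0 0 0 0; 1 -.2 -1 0 0 0 0; 1 -.2 -1 0 0 0 0; 1 -.2 -1 0 0 0 0; 1 -.1 0 0 0 0 0'; python3 - <<'E'
from h import *
c=grab('side');a=c['img'][170:390,230:400]
d=grab('top');b=d['img'][165:305,130:345]
f=np.zeros((600,800,3),np.uint8);a=cv2.resize(a,(309,400));b=cv2.resize(b,(480,313));f[:400,:309]=a;f[:313,312:792]=b
cv2.imwrite('pics/f2.png',f)
E
```

```text
time_s: 5.65
ee_pos: [0.5549, 0.1187, 0.2571]
eef_rot: [3.142, -0.0, -0.001]
force: [0.3, -1.2, -0.8]
grip_width: 0.0167
grip_force: 0.0
time_s: 6.4
ee_pos: [0.5219, 0.2691, 0.2567]
eef_rot: [3.141, 0.0, 0.001]
force: [0.7, -0.3, -0.0]
grip_width: 0.077
grip_force: 0.0
```

View pics/f2.png

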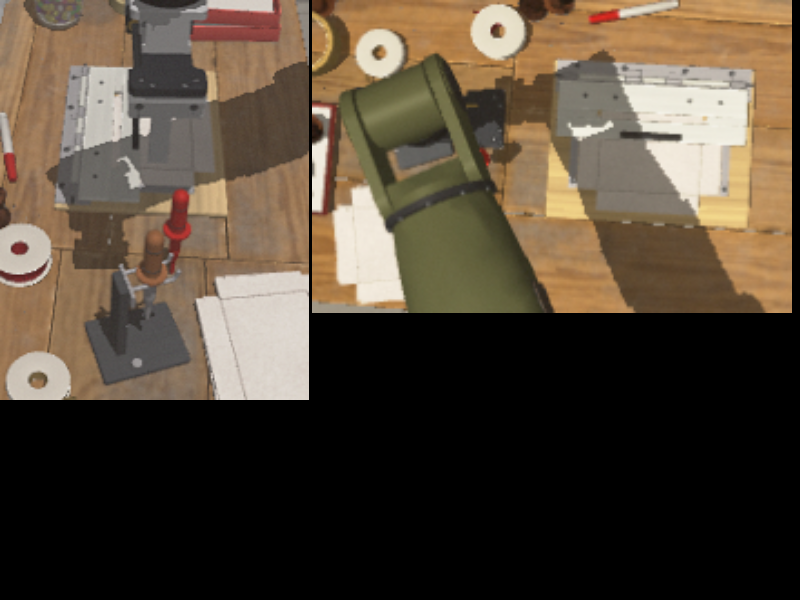

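The plate is shut: in the top half of the picture it lies flat at (655,105), with the black rib at (650,135). Before gripping I'll fit the handle axis.

```bash
cat > fit.py <<'E'
from h import *
from scipy.optimize import least_squares
def handle(c,cx=.52,cy=.358,lo=.15,hi=.196,r=.010):
    W=cloud(c).reshape(-1,3); P=W[(abs(W[:,0]-cx)<.025)&(abs(W[:,1]-cy)<.025)&(W[:,2]>lo)&(W[:,2]<hi)]
    s=least_squares(lambda p:np.hypot(P[:,0]-p[0],P[:,1]-p[1])-r,[cx,cy],loss='soft_l1',f_scale=.001)
    return s.x,len(P)
if __name__=='__main__':
    S=load('side'); print('side',handle(S))
    W=cloud(S).reshape(-1,3); P=W[(abs(W[:,0]-.52)<.02)&(abs(W[:,1]-.358)<.02)&(W[:,2]>.198)]; print('side top pts',P.mean(0),P[:,2].max())
    # prongs
    P=W[(W[:,2]>.128)&(W[:,2]<.15)&(abs(W[:,0]-.52)<.05)&(abs(W[:,1]-.36)<.035)]; print(P[P[:,0].argsort()][::6].round(4).tolist())
    W=cloud(S); k=(W[...,2]>.012)&(W[...,2]<.03)&(W[...,1]>-.14)&(W[...,1]<.15)
    for x in np.arange(.5,.64,.01):
        q=k&(abs(W[...,0]-x)<.005); print(round(x,3),q.sum(),np.percentile(W[q][:,2],[10,50,90]).round(4))
E
python3 fit.py
```

```text
side (array([0.52289892, 0.35793372]), 165)
side top pts [0.52045856 0.35242987 0.36714231] 0.40034099922034416
[[0.4918, 0.3619, 0.1463], [0.4953, 0.3632, 0.1416], [0.4971, 0.3638, 0.1391], [0.5, 0.3404, 0.1431], [0.5019, 0.3419, 0.1419], [0.5028, 0.3659, 0.1355], [0.5045, 0.3661, 0.1324], [0.5056, 0.34, 0.1394], [0.5068, 0.3626, 0.1407], [0.5083, 0.3516, 0.1419], [0.5088, 0.3693, 0.1369], [0.5099, 0.3474, 0.1394], [0.5105, 0.3613, 0.1388], [0.5123, 0.359, 0.1389], [0.513, 0.3699, 0.1408], [0.515, 0.3693, 0.1432], [0.5169, 0.3657, 0.1446], [0.5186, 0.3677, 0.141], [0.519, 0.3738, 0.1429], [0.5209, 0.3686, 0.1454], [0.5228, 0.3719, 0.1434], [0.5246, 0.3727, 0.1413], [0.5264, 0.3682, 0.1415], [0.5268, 0.3671, 0.1496], [0.5284, 0.3706, 0.1415], [0.5301, 0.3733, 0.1355], [0.5305, 0.3643, 0.1489], [0.5321, 0.3644, 0.1427], [0.5324, 0.3706, 0.1447], [0.5338, 0.3626, 0.1401], [0.534, 0.3741, 0.1365], [0.5356, 0.3565, 0.1415], [0.5358, 0.3653, 0.1405], [0.5376, 0.3655, 0.1376], [0.5378, 0.3645, 0.1425], [0.5396, 0.3589, 0.1414], [0.5414, 0.3554, 0.1398], [0.542, 0.3881, 0.1366], [0.5437, 0.
[... 354 characters left out ...]
8, 0.3578, 0.1364], [0.555, 0.3701, 0.137], [0.5551, 0.3806, 0.1355], [0.5568, 0.3623, 0.1359], [0.5569, 0.3756, 0.1349], [0.5587, 0.3551, 0.1358], [0.5588, 0.3675, 0.1365], [0.5607, 0.3583, 0.1369], [0.5625, 0.3562, 0.1339]]
0.5 91 [0.0133 0.0158 0.0176]
0.51 165 [0.0136 0.0159 0.0184]
0.52 169 [0.0146 0.0197 0.0266]
0.53 201 [0.0195 0.0214 0.0261]
0.54 269 [0.0191 0.0213 0.0233]
0.55 277 [0.0149 0.0186 0.0226]
0.56 247 [0.017  0.0208 0.0229]
0.57 280 [0.0191 0.0214 0.0233]
0.58 285 [0.0189 0.0213 0.0233]
0.59 272 [0.0191 0.0212 0.0233]
0.6 282 [0.0165 0.0212 0.0242]
0.61 280 [0.0158 0.0212 0.0248]
0.62 269 [0.0141 0.0165 0.0191]
0.63 178 [0.0135 0.0161 0.0182]
0.64 5 [0.0135 0.0154 0.0164]
```

```bash
python3 -m inch '1 0 -1 0 0 0 0; 1 0 -1 0 0 0 0; 1 0 -.95 0 0 0 0; 1 0 0 0 0 0 0; 1 0 0 1 0 0 0; 1 0 0 1 0 0 0; 1 0 0 .9 0 0 0; 1 0 0 .57 0 0 0; 1 0 0 0 0 0 0'; python3 -c "
from fit import *
print(handle(grab('side')))"
```

```text
time_s: 7.62
ee_pos: [0.5228, 0.3554, 0.1518]
eef_rot: [3.141, 0.001, -0.002]
force: [-0.3, 0.3, 0.6]
grip_width: 0.0938
grip_force: 0.0
(array([0.5234083 , 0.35735512]), 7)
```

```bash
python3 -m inch '1 0 -.06 0 0 0 0; -1 0 0 0 0 0 0; -1 0 0 0 0 0 0; -1 0 0 0 0 0 0; -1 0 0 0 0 0 0; -1 0 0 0 0 0 0; -1 0 0 0 0 0 0; -1 0 0 0 0 0 0; -1 0 0 0 0 0 0; -1 0 0 0 0 0 0' 30; python3 -c "
from h import *
o=ctrl.get_obs();print(o['ee_pos'],o['force'],o['moment'])"
```

```text
time_s: 8.93
ee_pos: [0.5228, 0.3582, 0.1523]
eef_rot: [3.142, 0.0, -0.001]
force: [1.3, -0.4, 0.2]
grip_width: 0.0194
grip_force: 30.0
[0.52275293 0.35821101 0.152329  ] [ 1.2951551  -0.35380962  0.2328916 ] [-0.0311275   0.07979803  0.01750928]
```

```bash
python3 -m inch '-1 0 0 -.15 0 0 0; -1 0 0 -.3 0 0 0; -1 0 0 -.5 0 0 0; -1 0 0 -.6 0 0 0; -1 0 0 -.6 0 0 0; -1 0 0 -.6 0 0 0; -1 0 0 -.6 0 0 0; -1 0 0 -.4 0 0 0; -1 0 0 0 0 0 0'; python3 - <<'E'
from h import *
c=grab('side');d=grab('top')
a=cv2.resize(c['img'][190:310,235:365],None,fx=3,fy=3,interpolation=cv2.INTER_CUBIC)
b=cv2.resize(d['img'][185:270,230:335],None,fx=3.7,fy=3.7,interpolation=cv2.INTER_CUBIC)
f=np.zeros((600,800,3),np.uint8);f[:a.shape[0],:a.shape[1]]=a;f[:b.shape[0],400:400+b.shape[1]]=b
cv2.imwrite('pics/f3.png',f)
o=ctrl.get_obs();print(o['force'],o['moment'])
E
```

```text
time_s: 10.05
ee_pos: [0.523, 0.3583, 0.2657]
eef_rot: [-3.141, -0.001, -0.001]
force: [0.6, 0.8, -0.7]
grip_width: 0.0196
grip_force: 30.0
[-0.50356362  0.20001008 -1.12970965] [-0.00353869  0.01442583 -0.02735719]
```

View pics/f3.png

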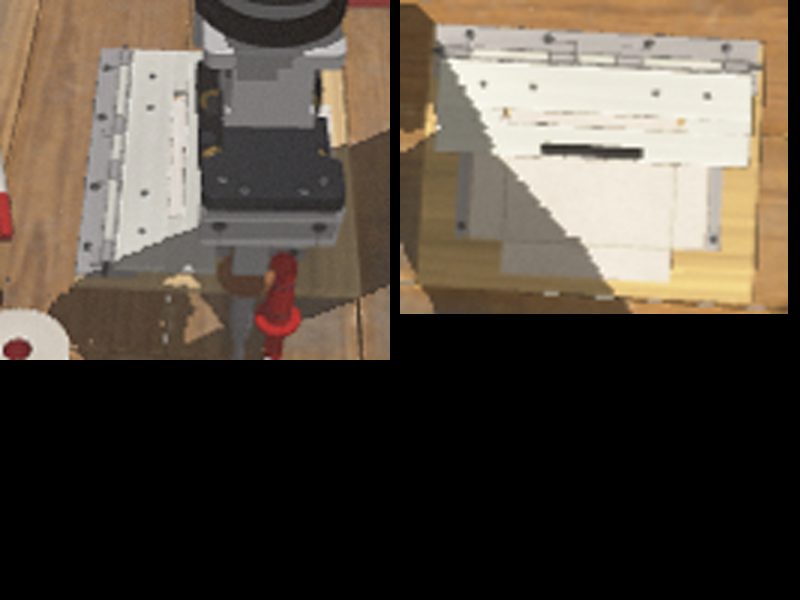

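The picture shows the plate flat, with the slot in the top view running from crop (506,113) to (681,122). The creaser is held and the stroke area is clear. Next I'll locate the slot.

```bash
cat >> h.py <<'E'
def ray(c,u,v,z):
    p=cv2.undistortPoints(np.array([[[u,v]]],float),c['intrinsics'],np.array([float(c['k1']),0,0,0]))[0,0]
    V=np.linalg.inv(c['view']); d=V[:3,:3]@np.array([p[0],p[1],1]); o=V[:3,3]; return o+d*(z-o[2])/d[2]
E
python3 - <<'E'
from h import *
d=load('top');s=load('side')
t=lambda x,y,z:ray(d,230-.36+(x-400)/3.7,185-.36+y/3.7,z)[:2].round(4)
q=lambda x,y,z:ray(s,235-.33+x/3,190-.33+y/3,z)[:2].round(4)
print('slot L/R top',t(506,113,.015),t(681,122,.015)); print('rib',t(541,149,.026),t(643,154,.026))
print('bed FL FR NL NR',t(436,27,.012),t(762,42,.012),t(418,285,.012),t(752,302,.012))
print('plate right',t(752,75,.02),t(748,166,.02))
print('side slot R/L',q(181,97,.015),q(176,217,.015)); print('side plate hingeR',q(112,50,.02), 'hingeL',q(79,274,.012))
# slot profile from clouds: depth & brightness along jig x, frame origin guess
g=cv2.cvtColor(d['img'],cv2.COLOR_BGR2GRAY).astype(float); yaw=-.041
for nm,c in(('top',d),('side',s)):
    W=cloud(c); R=np.array([[np.cos(yaw),np.sin(yaw)],[-np.sin(yaw),np.cos(yaw)]])
    L=(W[...,:2]-np.array([.5,.01]))@R.T; m=(abs(L[...,1]+.01)<.055)&(W[...,2]<.05)
    im=c['img'].astype(int)
    print(nm)
    for x in np.arange(.01,.13,.004):
        k=m&(abs(L[...,0]-x)<.002); 
        if k.sum()>5: print(round(x,3),k.sum(),W[k][:,2].mean().round(4),im[k].mean(0).round(0))
E
```

```text
slot L/R top [0.5557 0.0892] [ 0.5497 -0.067 ]
rib [0.5234 0.057 ] [ 0.5201 -0.0332]
bed FL FR NL NR [0.6326 0.1536] [ 0.6226 -0.1391] [0.4017 0.165 ] [ 0.3907 -0.1315]
plate right [ 0.592  -0.1297] [ 0.5109 -0.1266]
side slot R/L [ 0.548  -0.0671] [0.5542 0.0875]
side plate hingeR [ 0.6143 -0.1288] hingeL [0.6342 0.1507]
top
0.01 37 0.0159 [219. 233. 241.]
0.014 43 0.0164 [207. 223. 231.]
0.018 43 0.0233 [140. 150. 154.]
0.022 43 0.0242 [105. 112. 116.]
0.026 39 0.0236 [107. 116. 120.]
0.03 40 0.02 [215. 229. 232.]
0.034 41 0.0209 [222. 235. 238.]
0.038 40 0.0198 [223. 236. 239.]
0.042 42 0.0199 [215. 228. 232.]
0.046 34 0.0152 [206. 221. 230.]
0.05 43 0.0141 [218. 232. 240.]
0.054 38 0.0145 [210. 224. 234.]
0.058 45 0.018 [212. 226. 231.]
0.062 41 0.0199 [224. 236. 239.]
0.066 40 0.0197 [222. 235. 238.]
0.07 39 0.02 [223. 236. 239.]
0.074 37 0.0198 [223. 236. 239.]
0.078 44 0.02 [217. 230. 233.]
0.082 42 0.0195 [220. 233. 236.]
0.086 39 0.0204 [220. 233. 237.]
0.09 42 0.0188 [221. 234. 237.]
0.094 44 0.0204 [223. 236. 239.]
0.098 35 0.0179 [177. 188. 194.]
0.102 42 0.0202 [169. 181
[... 293 characters left out ...]
94. 203. 205.]
0.046 42 0.0177 [182. 189. 194.]
0.05 39 0.0164 [200. 209. 217.]
0.054 41 0.0158 [208. 215. 222.]
0.058 41 0.019 [197. 205. 211.]
0.062 40 0.0214 [193. 202. 205.]
0.066 43 0.0212 [191. 199. 203.]
0.07 40 0.0211 [191. 199. 203.]
0.074 43 0.0211 [192. 200. 204.]
0.078 41 0.0212 [190. 198. 202.]
0.082 39 0.0214 [188. 196. 200.]
0.086 43 0.0214 [190. 198. 202.]
0.09 38 0.0207 [191. 199. 203.]
0.094 44 0.0217 [193. 202. 205.]
0.098 38 0.0208 [193. 201. 204.]
0.102 47 0.02 [151. 155. 159.]
0.106 40 0.0235 [169. 174. 178.]
0.11 38 0.0218 [154. 159. 163.]
0.114 41 0.0168 [146. 147. 151.]
0.118 41 0.0167 [152. 153. 158.]
0.122 39 0.0165 [148. 149. 154.]
0.126 44 0.0161 [150. 151. 155.]
```

```bash
python3 -m inch '-1 .05 .4 0 0 0 0; -1 .1 .8 0 0 0 0; -1 .1 .9 0 0 0 0; -1 .1 .9 0 0 0 0; -1 .1 .9 0 0 0 0; -1 .1 .9 0 0 0 0; -1 .1 .9 0 0 0 0; -1 .1 .9 0 0 0 0; -1 .1 .9 0 0 0 0; -1 .1 .9 0 0 0 0'; python3 -m inch '-1 .1 .5 .1 0 0 0; -1 .1 .2 .6 0 0 0; -1 0 0 .8 0 0 0; -1 0 0 .8 0 0 0; -1 0 0 .8 0 0 0; -1 0 0 .8 0 0 0; -1 0 0 .4 0 0 0; -1 0 0 0 0 0 0; -1 0 0 0 0 0 0';python3 - <<'E'
from h import *
c=grab('side')
a=cv2.resize(c['img'][190:290,230:340],None,fx=6,fy=6,interpolation=cv2.INTER_CUBIC)
cv2.imwrite('pics/f4.png',a)
o=ctrl.get_obs();print(o['ee_pos'],o['force'],o['moment'])
E
```

```text
time_s: 11.4
ee_pos: [0.5506, 0.1038, 0.2648]
eef_rot: [3.141, -0.0, -0.002]
force: [1.4, 0.5, -1.6]
grip_width: 0.0197
grip_force: 30.0
time_s: 12.52
ee_pos: [0.5573, 0.0853, 0.1366]
eef_rot: [-3.141, -0.001, -0.001]
force: [0.2, -0.9, -0.2]
grip_width: 0.0194
grip_force: 30.0
[0.55729781 0.08526496 0.13668946] [-0.28420326  0.53428416 -0.88280112] [0.01254077 0.03220539 0.02857039]
```

View pics/f4.png

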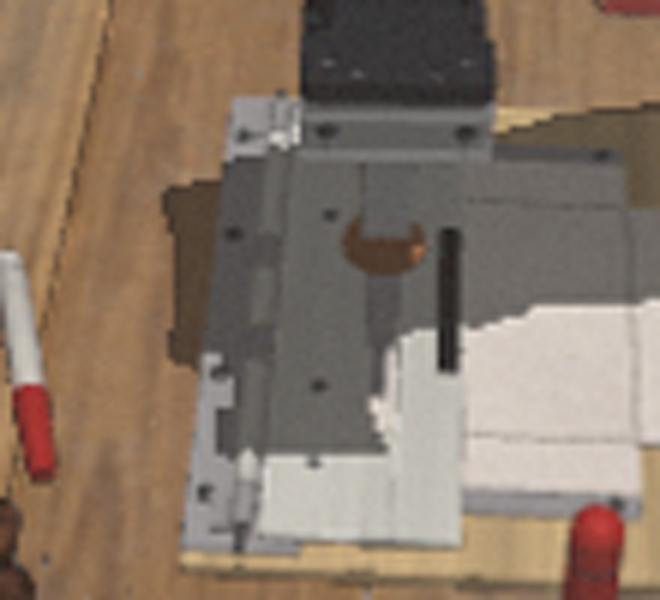

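The picture shows the barrel tapering at (383,345), with the point coming down at about (382,390) over the slot line. I'll measure the offset between tip and slot in this camera.

```bash
python3 - <<'E'
from fit import *
s=load('side'); 
print('barrel',handle(s,.556,.085,.082,.115,.007)); print('barrel low half',handle(s,.556,.085,.078,.1,.007),handle(s,.556,.085,.1,.117,.007))
W=cloud(s)
for u,v in((293.3,255),):
    print('tip ray',ray(s,u,v,.0343))
for z0,z1 in((.04,.055),(.055,.065),(.065,.078),(.08,.1),(.1,.117)):
    P=W[(abs(W[...,0]-.556)<.015)&(abs(W[...,1]-.09)<.02)&(W[...,2]>z0)&(W[...,2]<z1)]; print(z0,len(P),(P[:,0].min()+P[:,0].max())/2 if len(P) else 0,P.mean(0).round(4) if len(P) else 0)
# columns of dark barrel per row vs. slot
g=s['img'].astype(int).sum(2)//3
for r in (242,246,249,251,253,255,257,259,261): print(r,g[r,284:304])
E
```

```text
barrel (array([0.55598338, 0.08533899]), 50)
barrel low half (array([0.55621603, 0.08511774]), 37) (array([0.55550199, 0.08585695]), 19)
tip ray [0.55477982 0.0813745  0.0343    ]
0.04 12 0.5559721621119726 [0.5562 0.0874 0.0481]
0.055 6 0.5562422824391512 [0.5563 0.0873 0.0586]
0.065 13 0.556642492791994 [0.5561 0.0894 0.0712]
0.08 33 0.5559219680399629 [0.5563 0.0903 0.0901]
0.1 19 0.5562883029525716 [0.5564 0.0915 0.1059]
242 [ 98  97  98  98  97  98  94  77  79  87  81  79  85  98  98  96  97 101
  89  49]
246 [101  96  98  96  99  98  96  84  78  78  78  90 137 198 190 188 184 189
 165  40]
249 [ 99 101  97  96  98  99 100  98  86  87 149 195 148 189 186 185 182 187
 166  42]
251 [ 99  99 101  99 100 101  99  97  82  93 156 195 165 188 190 186 183 186
 162  67]
253 [ 92 100  99 100  97 100 102  97  80  89 154 199 166 186 187 184 182 186
 185 189]
255 [102 101 100 101 100 100  99  99  97 110 170 194 165 188 187 186 185 186
 185 184]
257 [101  99 102  99 100  98  97 143 215 206 205 192 169 189 186 186 186 184
 185 185]
259 [101 102  96 101  99 100 102  98 144 207 202 206 202 186 187 185 185 187
 185 189]
261 [102 100 100 102 100 100  99 100 141 196 186 192 203 188 188 186 185 185
 187 188]
```

```bash
python3 -m inch '-1 -.075 -.02 .1 0 0 0; -1 0 0 .2 0 0 0; -1 0 0 .15 0 0 0; -1 0 0 .12 0 0 0; -1 0 0 .08 0 0 0; -1 0 0 .08 0 0 0; -1 0 0 0 0 0 0; -1 0 0 0 0 0 0';python3 - <<'E'
from h import *
o=ctrl.get_obs();print(o['ee_pos'],o['force'],o['moment'])
E
```

```text
time_s: 13.58
ee_pos: [0.5547, 0.0858, 0.1142]
eef_rot: [3.142, -0.0, -0.001]
force: [0.2, 0.6, 2.3]
grip_width: 0.0195
grip_force: 30.0
[0.55473408 0.08577951 0.11415561] [0.18858279 0.62164682 2.3275565 ] [-0.02892208  0.20809312  0.01977168]
```

```bash
python3 -m inch '-1 -.005 .1 0 0 0 0; -1 -.005 .125 0 0 0 0; -1 -.005 .125 0 0 0 0; -1 -.005 .125 0 0 0 0; -1 -.005 .125 0 0 0 0; -1 -.005 .125 0 0 0 0; -1 -.005 .125 0 0 0 0; -1 -.005 .125 0 0 0 0; -1 -.005 .125 0 0 0 0; -1 -.005 .125 0 0 0 0';python3 - <<'E'
from fit import *
o=ctrl.get_obs();print(o['ee_pos'],o['force'],o['moment'])
s=grab('side');print('barrel',handle(s,.553,.05,.063,.096,.007))
g=s['img'].astype(int).sum(2)//3
for r in (244,246,248,250,252,254,256,258,260): print(r,g[r,284:304])
E
```

```text
time_s: 14.82
ee_pos: [0.5531, 0.0488, 0.1139]
eef_rot: [-3.142, 0.0, -0.001]
force: [0.3, 2.8, 0.6]
grip_width: 0.0193
grip_force: 30.0
[0.55308314 0.04877578 0.11393066] [0.3277657  2.8317072  0.57876362] [ 0.63212884 -0.00693427  0.03700292]
barrel (array([0.55204644, 0.04914193]), 42)
244 [ 98  99  96  98  98  96  99  99  94  89  79  75 131 192 188 185 184 186
 164  47]
246 [ 99  98  97 100  97  96  96 103 106  90  79  83 131 190 185 186 185 189
 162  43]
248 [102 101  96  97  97 100  99 102 104  93  79  87 140 190 185 185 183 187
 163  44]
250 [101  97  98  98  99  98 102 102  98  85  95 126 153 189 186 185 183 186
 162  39]
252 [ 99 100  99  99  98  99 100 101 106  99 146 207 179 188 187 183 180 184
 175 154]
254 [ 83 101 101  97  99 101  99 103 106 102 143 190 169 189 184 183 183 183
 183 185]
256 [ 97  98  97  96  98  99  98 101 102 102 103 101 131 191 185 185 183 185
 185 184]
258 [200 197 197 195 196 199 179 128 125 125 126 142 180 189 187 184 185 185
 184 187]
260 [194 190 190 191 192 193 195 194 206 205 203 203 203 183 183 184 185 184
 186 186]
```

```bash
python3 -m inch '-1 -.002 .125 .01 0 0 0; -1 -.002 .125 .01 0 0 0; -1 -.002 .125 0 0 0 0; -1 -.003 .125 0 0 0 0; -1 -.005 .125 0 0 0 0; -1 -.005 .125 0 0 0 0';python3 -c "
from h import *
o=ctrl.get_obs();print(o['ee_pos'],o['force'],o['moment'])"; python3 -m inch '-1 -.004 .125 0 0 0 0; -1 -.005 .125 0 0 0 0; -1 -.005 .125 0 0 0 0; -1 -.005 .125 0 0 0 0';python3 -c "
from h import *
o=ctrl.get_obs();print(o['ee_pos'],o['force'],o['moment'])"; 
```

```text
time_s: 15.62
ee_pos: [0.5525, 0.0263, 0.1134]
eef_rot: [-3.142, 0.0, -0.001]
force: [0.1, 3.1, 1.6]
grip_width: 0.0194
grip_force: 30.0
[0.55250058 0.02625518 0.11335895] [0.06582954 3.08291918 1.62666251] [0.67076155 0.02549761 0.05689614]
time_s: 16.12
ee_pos: [0.5519, 0.0113, 0.1133]
eef_rot: [3.142, 0.0, -0.001]
force: [0.2, 2.2, 2.2]
grip_width: 0.0193
grip_force: 30.0
[0.55189611 0.01128913 0.11333626] [0.21206412 2.18401812 2.23021641] [ 0.66730243  0.01324173 -0.03836687]
```

```bash
python3 -m inch '-1 -.005 .125 0 0 0 0; -1 -.005 .125 0 0 0 0; -1 -.005 .125 0 0 0 0; -1 -.005 .125 0 0 0 0; -1 -.005 .125 0 0 0 0; -1 -.005 .125 0 0 0 0; -1 -.005 .125 0 0 0 0; -1 -.005 .125 0 0 0 0; -1 -.005 .125 0 0 0 0; -1 -.005 .125 0 0 0 0';python3 -c "
from fit import *
o=ctrl.get_obs();print(o['ee_pos'],o['force'],o['moment'])
s=grab('side');print('barrel',handle(s,.55,-.027,.063,.096,.007))"; python3 -m inch '-1 -.005 .125 0 0 0 0; -1 -.005 .125 0 0 0 0; -1 -.005 .125 0 0 0 0; -1 -.005 .125 0 0 0 0; -1 -.005 .125 0 0 0 0; -1 -.005 .125 0 0 0 0';python3 -c "
from h import *
o=ctrl.get_obs();print(o['ee_pos'],o['force'],o['moment'])"; 
```

```text
time_s: 17.38
ee_pos: [0.5504, -0.0262, 0.1134]
eef_rot: [3.142, -0.0, -0.001]
force: [0.5, 1.8, 1.5]
grip_width: 0.0196
grip_force: 30.0
[ 0.55037683 -0.02621361  0.11335562] [0.4890017  1.75177488 1.49644383] [ 0.756996   -0.01433083  0.01389648]
barrel (array([ 0.54889984, -0.02579195]), 43)
time_s: 18.18
ee_pos: [0.5494, -0.0487, 0.1134]
eef_rot: [-3.142, 0.0, -0.001]
force: [-0.5, 2.9, 1.4]
grip_width: 0.0197
grip_force: 30.0
[ 0.5494301  -0.04870173  0.11335159] [-0.52307328  2.87562505  1.42476712] [ 0.73233485 -0.05356558  0.00501081]
```

```bash
python3 -m inch '-1 -.005 .125 0 0 0 0; -1 -.005 .125 0 0 0 0; -1 -.005 .125 0 0 0 0; -1 -.005 .125 0 0 0 0; -1 -.003 .065 0 0 0 0; -1 0 0 0 0 0 0';python3 -c "
from h import *
o=ctrl.get_obs();print(o['ee_pos'],o['force'],o['moment'])
s=grab('side');a=cv2.resize(s['img'][180:290,230:350],None,fx=5,fy=5,interpolation=cv2.INTER_CUBIC);cv2.imwrite('pics/f5.png',a)"
```

```text
time_s: 18.92
ee_pos: [0.5488, -0.0659, 0.1134]
eef_rot: [3.141, -0.0, -0.001]
force: [0.1, -0.8, 1.7]
grip_width: 0.0197
grip_force: 30.0
[ 0.54875663 -0.06585653  0.11336904] [ 0.13029732 -0.75838162  1.65010274] [-0.17239818  0.05277153 -0.03299927]
```

View pics/f5.png

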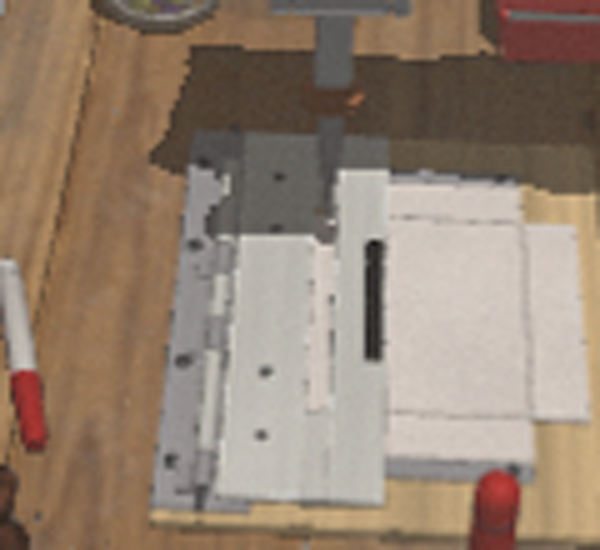

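The point is at the slot's right end, at about (327,208), with the card and plate still in place. The crease stroke is done, so I'll lift and go back to the hook.

```bash
python3 -m inch '-1 0 0 -.2 0 0 0; -1 0 0 -.5 0 0 0; -1 0 0 -.8 0 0 0; -1 0 0 -.9 0 0 0; -1 0 0 -.9 0 0 0; -1 0 0 -.9 0 0 0; -1 0 0 -.6 0 0 0; -1 0 0 -.3 0 0 0; -1 -.02 -.4 0 0 0 0; -1 -.06 -.9 0 0 0 0'; python3 -m inch '-1 -.06 -.95 0 0 0 0; -1 -.06 -.95 0 0 0 0; -1 -.06 -.95 0 0 0 0; -1 -.06 -.95 0 0 0 0; -1 -.06 -.95 0 0 0 0; -1 -.06 -.95 0 0 0 0; -1 -.06 -.95 0 0 0 0; -1 -.06 -.95 0 0 0 0; -1 -.06 -.95 0 0 0 0; -1 -.06 -.95 0 0 0 0'; python3 -m inch '-1 -.06 -.95 0 0 0 0; -1 -.06 -.95 0 0 0 0; -1 -.05 -.7 0 0 0 0; -1 -.01 -.36 0 0 0 0; -1 0 -.2 0 0 0 0; -1 0 0 0 0 0 0; -1 0 0 0 0 0 0'; python3 -c "
from fit import *
o=ctrl.get_obs();print(o['ee_pos'],o['qpos'])
s=grab('side');print('barrel',handle(s,.523,.358,.213,.242,.007),handle(s,.523,.358,.213,.227,.007),handle(s,.523,.358,.227,.242,.007))"
```

```text
time_s: 20.23
ee_pos: [0.546, -0.0259, 0.2655]
eef_rot: [-3.141, 0.001, -0.002]
force: [0.6, -0.2, -0.8]
grip_width: 0.0196
grip_force: 30.0
time_s: 21.48
ee_pos: [0.5279, 0.2601, 0.2654]
eef_rot: [3.141, 0.001, -0.001]
force: [-0.3, 1.3, -1.0]
grip_width: 0.0195
grip_force: 30.0
time_s: 22.35
ee_pos: [0.5237, 0.3529, 0.2664]
eef_rot: [3.142, -0.0, -0.002]
force: [1.2, 0.0, -1.4]
grip_width: 0.0196
grip_force: 30.0
[0.52367521 0.35285111 0.26644358] [ 5.34968278e-01  4.53380139e-01  1.17247686e+00 -9.02064778e-05
  1.51564422e+00  2.10771265e+00]
barrel (array([0.52327598, 0.35233999]), 58) (array([0.523036  , 0.35210229]), 30) (array([0.52329611, 0.35260362]), 28)
```

```bash
python3 -m inch '-1 -.03 -.18 0 0 0 0; -1 0 0 0 0 0 0; -1 0 0 .3 0 0 0; -1 0 0 .5 0 0 0; -1 0 0 .5 0 0 0; -1 0 0 .5 0 0 0; -1 0 0 .5 0 0 0; -1 0 0 .3 0 0 0; -1 0 0 .2 0 0 0; -1 0 0 0 0 0 0'
```

```text
time_s: 23.65
ee_pos: [0.5226, 0.3588, 0.1822]
eef_rot: [3.142, 0.0, -0.001]
force: [0.0, -0.2, -0.4]
grip_width: 0.0195
grip_force: 30.0
```

```bash
python3 -m inch '-1 0 .02 .2 0 0 0; -1 0 0 .3 0 0 0; -1 0 0 .25 0 0 0; -1 0 0 .13 0 0 0; -1 0 0 .08 0 0 0; -1 0 0 .02 0 0 0; -1 0 0 0 0 0 0'; python3 -c "
from h import *
o=ctrl.get_obs();print(o['ee_pos'],o['force'],o['moment'])"
```

```text
time_s: 24.52
ee_pos: [0.5226, 0.3583, 0.1531]
eef_rot: [-3.141, -0.0, -0.001]
force: [0.3, 0.1, -1.2]
grip_width: 0.0199
grip_force: 30.0
[0.52263259 0.35825449 0.1531114 ] [ 0.34906368  0.10535688 -1.16844952] [-0.00685075  0.05256754  0.00175467]
```

```bash
python3 -m inch '-1 0 0 .03 0 0 0; -1 0 0 0 0 0 0; -.4 0 0 0 0 0 0; -.4 0 0 0 0 0 0; -.4 0 0 0 0 0 0; 0 0 0 0 0 0 0; 0 0 0 0 0 0 0; 0 0 0 0 0 0 0'; python3 -c "
from h import *
s=grab('side');a=cv2.resize(s['img'][230:390,240:400],None,fx=3.7,fy=3.7,interpolation=cv2.INTER_CUBIC);cv2.imwrite('pics/f6.png',a)"
```

```text
time_s: 25.52
ee_pos: [0.5226, 0.3582, 0.1521]
eef_rot: [-3.142, 0.0, -0.001]
force: [-0.0, 0.6, -0.8]
grip_width: 0.0463
grip_force: 0.0
```

View pics/f6.png

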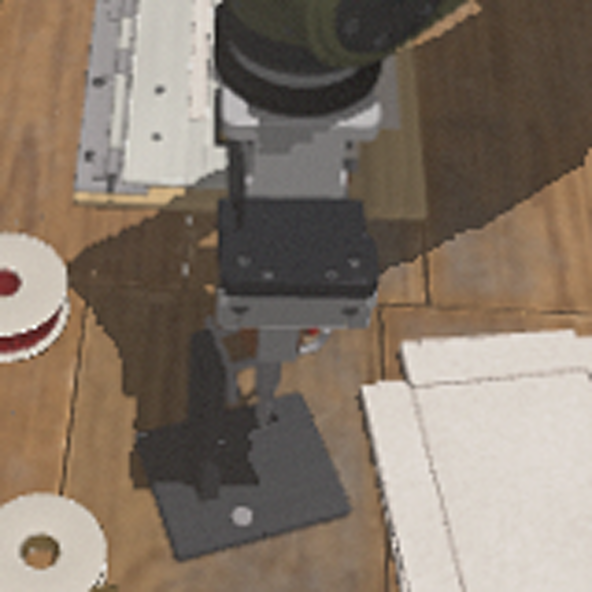

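The creaser hangs in the fork, with its barrel at (267,380) and the fingers open. I'll retreat straight up and then do a final check.

```bash
python3 -m inch '.2 0 0 -.2 0 0 0; .2 0 0 -.5 0 0 0; .2 0 0 -1 0 0 0; .2 0 0 -1 0 0 0; .2 0 0 -1 0 0 0; .2 0 0 -1 0 0 0; .2 -1 0 -.5 0 0 0; .2 -1 .5 0 0 0 0; .2 -1 .5 0 0 0 0; .2 -1 .5 0 0 0 0'; python3 -m inch '.2 -.5 0 0 0 0 0; .2 0 0 0 0 0 0; .2 0 0 0 0 0 0; .2 0 0 0 0 0 0'; python3 - <<'E'
from fit import *
s=grab('side');d=grab('top');print(handle(s))
a=cv2.resize(s['img'][180:390,220:400],None,fx=2.2,fy=2.2,interpolation=cv2.INTER_CUBIC)
b=cv2.resize(d['img'][165:305,130:345],None,fx=1.8,fy=1.8,interpolation=cv2.INTER_CUBIC)
f=np.zeros((600,800,3),np.uint8);f[:a.shape[0],:a.shape[1]]=a;f[:b.shape[0],400:400+b.shape[1]]=b
cv2.imwrite('pics/f7.png',f)
W=cloud(s);q=(abs(W[...,0]-.58)<.012)&(abs(W[...,1])<.1)&(W[...,2]<.2);print(np.median(W[q][:,2]))
E
```

```text
time_s: 26.82
ee_pos: [0.4015, 0.3129, 0.3093]
eef_rot: [-3.141, -0.001, -0.001]
force: [-0.7, 0.2, 0.8]
grip_width: 0.0565
grip_force: 0.0
time_s: 27.32
ee_pos: [0.3881, 0.3136, 0.3077]
eef_rot: [3.141, 0.001, -0.002]
force: [0.4, -0.0, 0.1]
grip_width: 0.0564
grip_force: 0.0
(array([0.52266403, 0.35804191]), 168)
0.021324638970498633
```

View pics/f7.png

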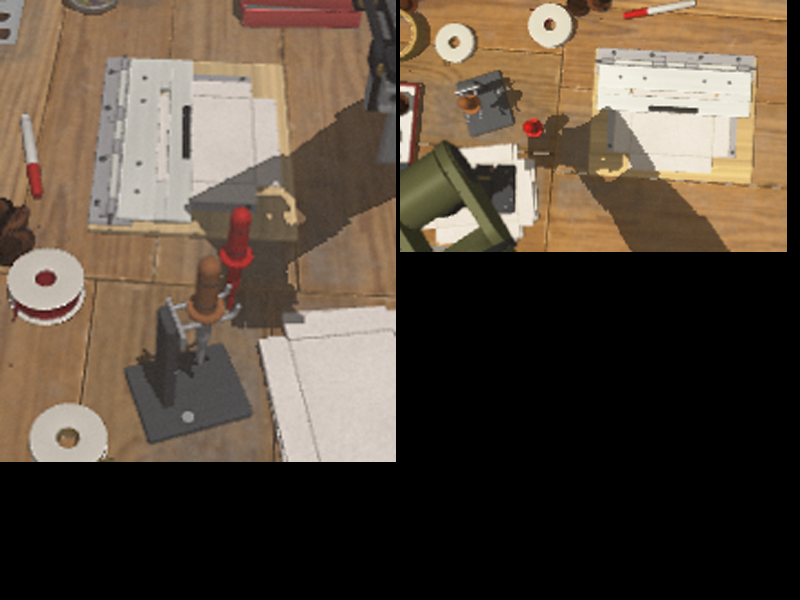

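The creaser is hanging upright at (207,290). The plate is shut, the blank is in place and the bystanders haven't moved, so I'm handing in.

```bash
python3 -c "
from station import ticket
print(ticket.hand_in())"
```

```text
the job is handed in; nothing more can be done
None
```

I shut the plate, drew the creaser along the slot from left to right at about 3 cm/s under light pressure, hung it back upright and handed the job in at about 27 s; its point may have run 1–2 mm past the right end of the fold line.

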